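Short spin in the bench microcentrifuge

TASK

Run a short spin in the loaded bench microcentrifuge, pressing with the fingertips and grasping nothing: push its open lid down at the front lip until the latch catches and the lid stays shut by itself, then switch the power on by pressing the raised left end of the rocker, then press the round short-spin key fully home. A short spin runs only while that key is down, so the program finishes while still holding the key down. Do not press the square lid-release key, do not shove or lift the centrifuge, and leave the tube rack, the bottle and the marker pen where they are.

Things in the scene. Friction and masses are not known exactly. Their poses are not given: they have to be found in the camera images.
- centrifuge: White microcentrifuge, 270 mm deep (x), 210 wide (y), 4.5 kg, loose on rubber feet. Origin: centre of underside; x from panel to lid hinge, y left, z up. Rotor housing behind, rim 95 mm high; in front the control panel slopes from z = 45 mm (x = -135) to 72 (x = -35). Across its middle (x = -85): rocker at y = +62, round key at y = -62; on its centreline a display, and in front of it a square key.
- lid (a joint): Lid hinge, rad: 0 shut, starts open at 0.5 to 0.75, at most 0.95. Hinge line at x = +124, z = 98.5 mm of the centrifuge, along its y. A spring lifts the lid, friction holds it; if not latched it springs up from shut to about 0.3. The latch catches at 0 and holds it at 0.01. Closing takes about 2 N at the lip at first, 5 to 7 N at the end; then it meets a stiff stop.
- lid_lip (a point): Top of the lid's white finger lip, in the middle of the lid's front edge, 165 mm from the hinge line; moves with the lid. Lip 56 mm wide, jutting 13 mm from the lid; the lid's border behind it is 2 to 5 mm higher. Shut, this point is at x = -41, z = 112 mm of the centrifuge, and the lid's highest part at z = 117 mm.
- power_rocker (a joint): Power rocker, rad: 0 off (left end raised, right end flush), 0.28 on (left end flush, right end raised). Rocks left-right; a sprung plunger makes it snap over past its middle and stay. Takes 2 to 4 N near the end of the raised wing.
- rocker_left (a point): Point on the white rocker's left (+y) wing, 16 mm from its ridge, where to press; moves with the rocker. The rocker is 26 mm (x) by 42 mm (y), V-shaped, in a black frame 34 x 56 mm; the raised end stands about 11 mm above the panel and sinks about 6 mm.
- spin_key (a joint): Short-spin key, m: 0 up, 0.004 fully down; a spring returns it. 1 N starts it, 5 N holds it fully down. Moves along the panel's normal.
- spin_key_top (a point): Centre of the top face of the round short-spin key: white, 24 mm across, 8.5 mm above the panel when up, in a black ring 31 mm across, on the right (-y) of the panel.
- release_key (a joint): Lid-release key, m: 0 up, 0.0048 fully down; pressing it draws the latch back and the lid springs open. Not to be pressed.
- release_key_top (a point): Centre of the top face of the square lid-release key, white, 22 x 22 mm, 9 mm above the panel, on the centreline near the panel's front edge.
- rack: Green foam microtube rack, 66 x 105 x 34 mm, beside the centrifuge on the left; origin: centre of its underside. Bystander.
- amber_bottle: Amber bottle with a red cap, 52 mm across, 113 mm high, to the right of the centrifuge; origin: centre of its underside. Bystander.
- marker: White marker pen with a red cap, 17 x 135 x 16 mm, lying to the right of the control panel; origin: centre of its underside. Bystander.

How it is judged:
By the outcome, as a careful person would: the job done as asked, in the order asked, and still so for the second after the job is handed in, while the arm keeps its last pose, push and grip.
It also fails if it takes over 45 s, if anything falls off the work surface, if the arm or the gripper's body presses on something with over 40 N, if the wrist force passes 120 N, or if a joint passes its speed limit or range.

ROBOT

A 6-joint arm with a two-finger parallel gripper is mounted at the origin on a cart in front of the work surface, level with it; the furniture and walls round the work are solid. World frame = base frame: x ahead of the robot, y to its left, z up, the work surface at z = 0. Lengths are in m, angles in rad, forces in N, time in s.
With the tool pointing down it reaches from about 0.275 to 0.825 m from the base axis. Payload 4.9 kg.
Tool frame: the origin (TCP) lies midway between the tips of the shut fingers; the grasp point (between the pads) lies 19 mm behind it (grip_point_offset is the distance from the TCP to the grasp point, in m); z points along the fingers, y is the line along which they close (so a half turn about z gives the same grasp; the last joint's range is limited). The gripper opens to 85 mm and grips with 20 to 120 N. Pads are 22 mm wide; open, the fingers measure 114 mm over their backs; the gripper's body (76 mm by 85 mm) begins 54 mm behind the grasp point. The pads swing forward as they close: fully open they stand 13 mm farther back than shut.
Start: joints at [1.152, 0.326, -0.193, 1.052, 0, 1.437], TCP at [0.155, 0.528, 0.231] pointing down, gripper open.
Joint ranges: [-2.65, 2.65], [-0.97, 1.79], [-1.3, 1.35], [-1.93, 2.1], [-1.47, 1.37], [-3.14, 3.14]. Speed limits (rad/s): [2.57, 2.57, 3.14, 3.14, 3.14, 3.14].

INTERFACE

Orientations are given as a rotation vector (axis times angle).
In Python, from cell import * gives the robot as it stands. Calls block until the motion is done:
- movep(position, orientation): joint-space move of the TCP to a pose.
- move_l(position, velocity=0.15, rot=None, until_force=None): straight line of the TCP; rot=None keeps the orientation; velocity is the mean speed in m/s. With until_force (N) it stops when the force on the tool has changed by that much, and returns True; else False.
- set_joints(angles): joint-space move.
- let_go() and grab(newtons=None): open the fingers fully, or close them until they stop; newtons is the grip in N (None keeps the last).
- sleep(seconds).
- ik(position, orientation): joint angles nearest the present ones, or None.
- get_state(): the state.
- grab_frame(name): name is "scene" or "side" or "wrist"; returns a dict with "img" (400x640x3 uint8, red, green, blue), "fx", "fy", "cx", "cy" (pixels), "cam_to_world" (4x4, takes a point from camera to world coordinates); the wrist camera has in their place "T_tool_cam" (4x4, takes a point from camera to tool coordinates, whose origin is the TCP and whose axes are the flange's). Camera axes: x right, y down, z forward; pixel columns grow to the right and rows downward; lengths in m; the calibration is good to about 2 mm. A picture is of the moment at which its call begins: read the wrist's pose just before it. There is no depth.
A pose or a line that the arm cannot do raises MotionError and nothing moves.
- sign_off(): hands the job in; it is judged then, once.
Trained networks look in the newest picture that a camera, given by its name, has taken for a name from the list of things; names that differ only in an ending like _2 or _b are one class to them, and where a whole thing is asked for, a point or a joint stands for the part that bears it (a point fixed in the world has none). Each returns a list of dicts, best first, with "score" (0 to 1); they miss things now and then, are a little off and sometimes report something else, mostly with a low value. They report only what shows in the picture. A call takes as long as a camera call.
- spot_in(camera, name): "centre" ([column, row] in pixels, amid what is visible of it).
- silhouettes(camera, name): "mask" (400x640 bool, what is visible of it) and "centre" ([column, row] in pixels, amid what is visible of it).
- tip_of(camera, name): "centre" ([column, row] in pixels: a listed point, or the origin of a listed thing).
The state is a dict: "clock": time; "q": joint angles; "joint_velocities": joint speeds; "tau": joint torques, N m; "position": TCP position; "eef_rot": TCP orientation; "contact_force": force on the tool from outside, world axes, zero at the start; "wrist_torque": the same for the moment, N m; "finger_gap": opening from 0.0 (shut) to 1.0 (fully open); "grasp_force": force on a finger pad.
Only numpy, scipy, OpenCV 4.12 (cv2) and the standard library are available. Lean on these libraries where they do the work, as an engineer would, in place of code of your own. Each camera call takes 0.05 s, during which the arm holds its last target. There are 200 camera calls.

## Working session

There is one attempt and no reset: what is moved stays moved. The work goes in short steps, each a Python script; the robot and the scene stay as the last script left them, time stands still between calls to the robot, and variables do not carry over. Pictures are saved under pics/ and viewed, at most 10 in all, crops included, and the job is handed in when it is done.

```bash
mkdir -p pics; ls; python3 - <<'E'
from cell import *
import cv2,numpy as np
s=get_state();print(s['clock'],s['position'],s['eef_rot'])
ims=[]
for c in ("scene","side"):
    f=grab_frame(c);ims.append(f['img']);print(c,f['fx'],f['cx'],f['cy'],np.round(f['cam_to_world'],4).tolist())
    for n in ("lid_lip","rocker_left","spin_key_top","release_key_top","centrifuge","rack","amber_bottle","marker"):
        print(n,[(np.round(d['centre'],1).tolist(),round(d['score'],2)) for d in tip_of(c,n)[:2]])
    cv2.imwrite(f'pics/{c}0.png',f['img'][:,:,::-1])
E
```

```text
pics
0.0 [0.15426878 0.52732599 0.23050056] [-4.45725721e-01 -3.10930510e+00  2.58074775e-03]
scene 491.727414106498 331.60115265738443 195.4593663948483 [[0.7892, -0.3312, 0.5171, 0.0384], [-0.6137, -0.4548, 0.6453, -0.6228], [0.0214, -0.8267, -0.5623, 0.6713], [0.0, 0.0, 0.0, 1.0]]
lid_lip [([350.3, 170.0], 0.62)]
rocker_left [([294.7, 220.0], 0.74)]
spin_key_top [([331.4, 260.1], 0.7)]
release_key_top [([304.6, 246.7], 0.62)]
centrifuge [([348.8, 249.7], 0.58)]
rack []
amber_bottle [([424.1, 303.6], 0.9)]
marker [([366.5, 335.0], 0.68)]
side 397.54072905218965 311.9016889609191 201.55541582890072 [[-0.999, 0.0362, -0.0269, 0.61], [0.0429, 0.58, -0.8135, 0.8646], [-0.0139, -0.8138, -0.5809, 0.6975], [0.0, 0.0, 0.0, 1.0]]
lid_lip [([323.8, 156.5], 0.6), ([350.9, 179.0], 0.47)]
rocker_left [([352.5, 214.8], 0.55)]
spin_key_top [([351.2, 185.3], 0.52)]
release_key_top [([354.9, 201.6], 0.5)]
centrifuge [([321.6, 216.6], 0.85)]
rack [([315.4, 264.4], 0.92)]
amber_bottle []
marker [([353.1, 178.9], 0.51)]
```

View pics/scene0.png

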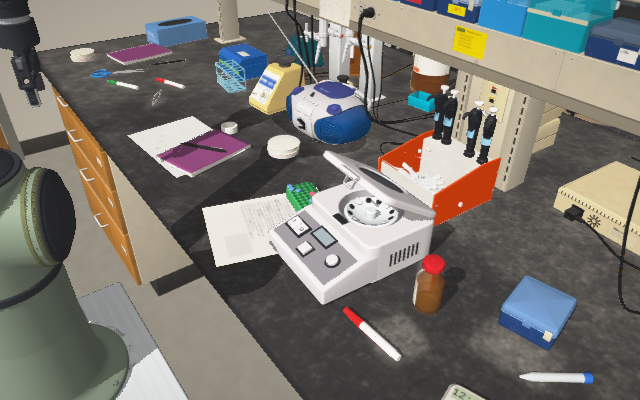

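View pics/side0.png

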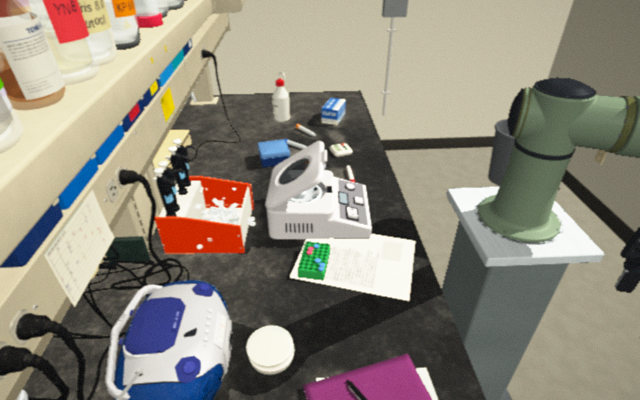

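The scene view shows the centrifuge with its rocker at (297,225), square key at about (305,247), round key at (332,260) and open lip near (328,156). The side view shows the lip near (320,147), so the networks' lip points look unreliable. I'll fit the pose, including the lid angle, to all points.

```bash
cat > h.py <<'E'
import numpy as np
from scipy.spatial.transform import Rotation as R
from scipy.optimize import least_squares
A=np.arctan2(.027,.1); N=np.array([-np.sin(A),0,np.cos(A)]); T=np.array([np.cos(A),0,np.sin(A)])
PC=np.array([-.085,0,.0585])
ROCK=PC+np.array([0,.078,0])+.0085*N
SPIN=PC+np.array([0,-.062,0])+.0085*N
def lip(th):
    d=np.array([-.165,0,.0135]); c,s=np.cos(th),np.sin(th)
    # opening raises the front: (-x) end goes up
    return np.array([.124+c*d[0]+s*d[2],0,.0985-s*d[0]+c*d[2]])
def rel(u): return PC+u*T+.009*N
def w(p,l): return np.array([p[0],p[1],0])+R.from_euler('z',p[2]).apply(l)
def proj(cam,X):
    fx,cx,cy,M=cam; M=np.asarray(M); c=M[:3,:3].T@(np.asarray(X)-M[:3,3]); return np.array([fx*c[0]/c[2]+cx,fx*c[1]/c[2]+cy])
SC=(491.7274,331.601,195.459,[[0.7892,-0.3312,0.5171,0.0384],[-0.6137,-0.4548,0.6453,-0.6228],[0.0214,-0.8267,-0.5623,0.6713]])
SI=(397.5407,311.902,201.555,[[-0.999,0.0362,-0.0269,0.61],[0.0429,0.58,-0.8135,0.8646],[-0.0139,-0.8138,-0.5809,0.6975]])
E
python3 - <<'E'
from h import *
obs=[(SC,'r',(294.7,220)),(SC,'s',(331.4,260.1)),(SC,'q',(304.6,246.7)),(SC,'o',(348.8,249.7)),
(SI,'r',(352.5,214.8)),(SI,'s',(351.2,185.3)),(SI,'q',(354.9,201.6)),(SI,'o',(321.6,216.6)),(SC,'l',(328,157)),(SI,'l',(320,147))]
def L(p,k): return {'r':ROCK,'s':SPIN,'q':rel(p[4]),'o':np.zeros(3),'l':lip(p[3])}[k]
f=lambda p:np.concatenate([proj(c,w(p,L(p,k)))-z for c,k,z in obs])
r=least_squares(f,[.5,0,0,.6,-.03],loss='soft_l1');p=r.x;print(p)
for (c,k,z),e in zip(obs,f(p).reshape(-1,2)):print(k,np.round(e,1))
for l in(ROCK,SPIN,rel(p[4]),lip(p[3]),lip(0)):print(np.round(w(p,l),3))
from cell import *
for z in (.25,.3):
  for rv in ([np.pi,0,0],):
    print(ik([*w(p,ROCK)[:2],z],rv))
E
```

```text
[ 0.55709371 -0.03681371 -0.07524694  0.72411652 -0.0188177 ]
r [-2.   0.1]
s [-0.7 -0.9]
q [ 0.2 -0.8]
o [-0.2  1.8]
r [0.7 0. ]
s [-0.5  0.1]
q [ 3.4 -2.6]
o [-1.4 -0.1]
l [29.6  2.5]
l [-3.6  1.8]
[0.476 0.048 0.067]
[ 0.465 -0.092  0.067]
[ 0.452 -0.029  0.062]
[ 0.566 -0.038  0.218]
[ 0.516 -0.034  0.112]
[-0.05496529  0.1805648  -0.33831214  1.05191938  0.          3.08662737]
[-0.05496529  0.15310457 -0.24288362  1.17480813  0.          3.08662737]
```

```bash
cat >> h.py <<'E'
def rotv(yaw,tilt=0.,flip=False):
    # tool z down, leaned by tilt so z points ahead (+x of centrifuge); tool y along centrifuge y
    r=R.from_euler('z',yaw)*R.from_euler('y',-tilt)*R.from_euler('x',np.pi)
    if flip: r=r*R.from_euler('z',np.pi)
    return r.as_rotvec()
E
python3 - <<'E'
from h import *
from cell import *
import cv2
p=[.557,-.037,-.075]
for fl in(0,1):
  for t in(0,A): print(fl,t,ik([.40,-.03,.3],rotv(p[2],t,fl)), ik([.467,-.092,.067],rotv(p[2],t,fl)), ik([.56,-.038,.22],rotv(p[2],t,fl)))
grab(30)
q=get_state()['q']
fl=0
movep([.30,.10,.34],rotv(p[2],A,fl)); movep([.38,-.03,.33],rotv(p[2],A,fl))
s=get_state();f=grab_frame("wrist");print(s['clock'],s['position'],s['eef_rot'],f['fx'],f['cx'],f['cy'],np.round(f['T_tool_cam'],4).tolist())
for n in ("lid_lip","rocker_left","spin_key_top","release_key_top","centrifuge"):
    print(n,[(np.round(d['centre'],1).tolist(),round(d['score'],2)) for d in tip_of("wrist",n)[:2]])
cv2.imwrite('pics/w1.png',f['img'][:,:,::-1])
E
```

```text
0 0 [-2.59389990e-01  2.82597384e-03 -4.08433910e-01  1.15953644e+00
  0.00000000e+00  2.95720266e+00] [-0.34976398  0.37948134 -0.59999272  0.59132226  0.          2.86682867] [-0.19925901  0.35455954 -0.1811572   1.03507958  0.          3.01733364]
0 0.2637118344622661 [-0.30544615 -0.21328865 -0.63152222  0.89551538  0.05957442  2.9188479 ] [-0.40447475  0.24377554 -0.87295979  0.20393386  0.08443771  2.8227396 ] [-0.21981191  0.16679904 -0.47534539  0.66757598  0.0376246   3.00172084]
1 0 [-0.25938999  0.00282597 -0.40843391  1.15953644  0.         -0.18438999] [-0.34976398  0.37948134 -0.59999272  0.59132226  0.         -0.27476398] [-0.19925901  0.35455954 -0.1811572   1.03507958  0.         -0.12425901]
1 0.2637118344622661 [-0.30544615 -0.21328865 -0.63152222  0.89551538  0.05957442 -0.22274475] [-0.40447475  0.24377554 -0.87295979  0.20393386  0.08443771 -0.31885305] [-0.21981191  0.16679904 -0.47534539  0.66757598  0.0376246  -0.13987181]
10.0833 [ 0.38000097 -0.02996431  0.33001802] [ 3.10239759 -0.11614216  0.41155562] 294.88443629884654 313.76214801346583 201.05951267413266 [[0.0007, -0.9617, -0.2743, 0.0697], [1.0, 0.0007, 0.0001, 0.0002], [0.0001, -0.2743, 0.9617, -0.1431], [0.0, 0.0, 0.0, 1.0]]
lid_lip [([308.8, 52.7], 0.91)]
rocker_left [([257.1, 152.7], 0.7), ([432.7, 84.6], 0.16)]
spin_key_top [([352.4, 159.8], 0.47)]
release_key_top [([310.4, 167.6], 0.7)]
centrifuge [([310.9, 106.7], 0.59)]
```

View pics/w1.png

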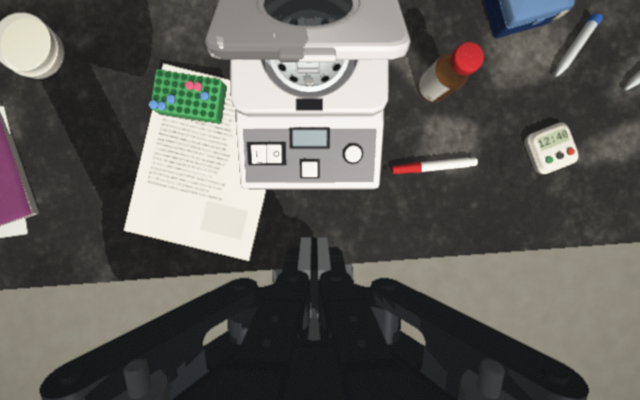

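```bash
cat > fit.py <<'E'
from h import *
import json
Twc=np.array([[0.0007,-0.9617,-0.2743,0.0697],[1,0.0007,0.0001,0.0002],[0.0001,-0.2743,0.9617,-0.1431],[0,0,0,1]])
def wristcam(pos,rv):
    M=np.eye(4);M[:3,:3]=R.from_rotvec(rv).as_matrix();M[:3,3]=pos;return (294.884,313.762,201.06,M@Twc)
W=wristcam([0.38,-0.02996,0.33002],[3.10239759,-0.11614216,0.41155562])
obs=[(SC,'r',(294.7,220)),(SC,'s',(331.4,260.1)),(SC,'q',(304.6,246.7)),(SC,'o',(348.8,249.7)),(SC,'l',(350.3,170)),
(SI,'r',(352.5,214.8)),(SI,'s',(351.2,185.3)),(SI,'q',(354.9,201.6)),(SI,'o',(321.6,216.6)),(SI,'l',(323.8,156.5)),
(W,'l',(308.8,52.7)),(W,'r',(257.1,152.7)),(W,'s',(352.4,155)),(W,'q',(310.4,167.6))]
def L(p,k): return {'r':ROCK,'s':SPIN,'q':rel(p[4]),'o':np.zeros(3),'l':lip(p[3])}[k]
f=lambda p:np.concatenate([proj(c,w(p,L(p,k)))-z for c,k,z in obs])
p=least_squares(f,[.5,0,0,.6,-.03],loss='soft_l1').x
json.dump(p.tolist(),open('p.json','w'))
if __name__=='__main__':
    print(p)
    for (c,k,z),e in zip(obs,f(p).reshape(-1,2)):print(k,np.round(e,1))
    for l in(ROCK,SPIN,rel(p[4]),lip(p[3]),lip(0)):print(np.round(w(p,l),3))
E
python3 fit.py
```

```text
[ 0.5578034  -0.03873523 -0.08714033  0.56529943 -0.01938975]
r [-1.  0.]
s [-0.4 -0.7]
q [ 0.5 -0.6]
o [0.6 2.1]
l [0.  1.5]
r [ 0.  -0.2]
s [-0.5 -0.1]
q [ 3.3 -2.7]
o [-1.7 -0.5]
l [-0.9 -1.2]
l [ 0. -0.]
r [-2.4  0.7]
s [ 0.9 -0.3]
q [-0.9  0.1]
[0.478 0.047 0.067]
[ 0.466 -0.093  0.067]
[ 0.452 -0.03   0.062]
[ 0.55  -0.038  0.198]
[ 0.517 -0.035  0.112]
```

The fit is consistent to about 1–2 px, with the lid at 0.565 rad. Next I close the lid along its arc.

```bash
python3 - <<'E'
from h import *
from cell import *
import json,cv2
p=json.load(open('p.json'));th0=p[3]
rv=rotv(p[2],0)
off=np.array([-.004,0,0])
P=lambda th,dz=0:w(p,lip(th)+off)+[0,0,dz]
def rep(t):
    s=get_state();print(t,round(s['clock'],2),np.round(s['position'],4),np.round(s['contact_force'],1))
move_l(P(th0,.03),.2,rot=rv);rep('above')
print(move_l(P(th0-.08),.06,until_force=2.));rep('touch')
z=get_state()['position'][2]
ths=[t for t in(.48,.42,.36,.30,.24,.18,.12,.08) if lip(t)[2]<z]
for t in ths:
    h=move_l(P(t),.08,until_force=15)
    if h: print('stop',t);break
rep('low')
print(move_l(P(-.06),.02,until_force=12));rep('end')
sleep(.1)
move_l(get_state()['position']+np.array([0,0,.03]),.1);rep('up')
c=get_state()['position']+np.array([0,0,.12]);c[0]-=.12
move_l(c,.25,rot=rotv(p[2],A))
s=get_state();f=grab_frame("wrist");rep('look');print(s['eef_rot'].tolist())
for n in ("lid_lip","rocker_left","spin_key_top","release_key_top"):
    print(n,[(np.round(d['centre'],1).tolist(),round(d['score'],2)) for d in tip_of("wrist",n)[:1]])
cv2.imwrite('pics/w2.png',f['img'][:,:,::-1])
E
```

```text
above 11.51 [ 0.5452 -0.0376  0.2286] [-0.8  0.6 -0.9]
True
touch 12.0 [ 0.5391 -0.037   0.2009] [0.5 0.5 0.5]
low 14.26 [ 0.5141 -0.0349  0.1251] [-2.5 -0.1  1.2]
True
end 15.0 [ 0.5124 -0.0347  0.112 ] [-3.7 -0.3 10. ]
up 15.57 [ 0.5131 -0.0348  0.142 ] [-0.2  0.2 -0.7]
look 16.44 [ 0.3936 -0.0349  0.2613] [-0.5 -0.5 -0. ]
[3.0999967672305853, -0.1355202686115817, 0.41123058806597634]
lid_lip [([302.0, 110.4], 0.57)]
rocker_left [([241.7, 155.1], 0.83)]
spin_key_top [([353.9, 157.8], 0.72)]
release_key_top [([305.1, 171.8], 0.63)]
```

View pics/w2.png

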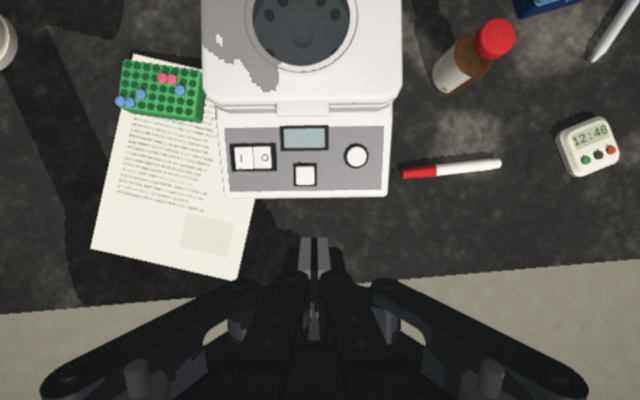

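The lid now looks shut: its lip is at (302,108) and the lid stayed down after release. I'll check this numerically and refit the panel points with this closer view.

```bash
python3 - <<'E'
from fit import *
W2=wristcam([0.3936,-0.0349,0.2613],[3.0999967672305853,-0.1355202686115817,0.41123058806597634])
for t in(0,.01,.05,.3):print(t,proj(W2,w(p,lip(t))))
o2=[(W2,'r',(241.0,155.4)),(W2,'s',(355.5,156)),(W2,'q',(305.1,173))]
print([proj(c,w(p,L(p,k)))-z for c,k,z in o2])
obs+=o2*2
p2=least_squares(f,p,loss='soft_l1').x;print(p2)
json.dump(p2.tolist(),open('p2.json','w'))
for l in(ROCK,SPIN,rel(p2[4])):print(np.round(w(p2,l),4))
E
```

```text
0 [303.42905911 106.83190235]
0.01 [303.3729129  106.20085071]
0.05 [303.1426583  103.44675117]
0.3 [301.49054037  76.74321113]
[array([-1.91093426,  2.13312985]), array([1.46213009, 1.58944047]), array([-0.22253331,  0.75706985])]
[ 0.55915406 -0.03889097 -0.08724365  0.55690988 -0.02013132]
[0.4791 0.0464 0.0667]
[ 0.4669 -0.0931  0.0667]
[ 0.4528 -0.0296  0.0619]
```

```bash
python3 - <<'E'
from h import *
from cell import *
import json,cv2
p=json.load(open('p2.json'))
rv=rotv(p[2],A)
def Q(y,h): return w(p,PC+np.array([0,y,0])+h*N)
def height(y):
    d=R.from_euler('z',-p[2]).apply(get_state()['position']-np.array([p[0],p[1],0]))-PC
    s=get_state();print(round(s['clock'],2),'h=%.4f y=%.4f u=%.4f'%(d@N,d[1],d@T),np.round(s['contact_force'],1))
move_l(Q(.077,.06),.2,rot=rv);move_l(Q(.077,.025),.1);height(0)
print(move_l(Q(.077,.000),.03,until_force=9));height(0)
move_l(Q(.077,.03),.1);move_l(Q(.02,.13)+[-.06,0,0],.2);height(0)
s=get_state();f=grab_frame("wrist");print(s['position'],s['eef_rot'].tolist())
for n in ("lid_lip","rocker_left","spin_key_top","release_key_top"):
    print(n,[(np.round(d['centre'],1).tolist(),round(d['score'],2)) for d in tip_of("wrist",n)[:1]])
cv2.imwrite('pics/w3.png',f['img'][:,:,::-1])
E
```

```text
Traceback (most recent call last):
cell.MotionError: the arm cannot follow that straight line within its joint ranges
```

```bash
python3 - <<'E'
from h import *
from cell import *
import json
p=json.load(open('p2.json'));s=get_state();print(s['clock'],s['q'],s['position'])
for t in(0,.13,A):
  for y in(.077,-.062):
    for h in(.06,.02,0):print(round(t,2),y,h,ik(w(p,PC+np.array([0,y,0])+h*N),rotv(p[2],t)))
E
```

```text
16.6417 [-0.32375956 -0.19943351 -0.72173994  0.7944319   0.06120318  2.91255281] [ 0.39331929 -0.03476432  0.26095776]
0 0.077 0.06 [-0.05822306  0.29556883 -0.565351    0.70987649  0.         -3.11257207]
0 0.077 0.02 [-0.05886336  0.36644698 -0.58357489  0.62077445  0.         -3.11321236]
0 0.077 0 [-0.05917306  0.40351805 -0.58958141  0.57769687  0.         -3.11352206]
0 -0.062 0.06 [-0.35965289  0.28695855 -0.57803645  0.70580133  0.          2.86918341]
0 -0.062 0.02 [-0.35364692  0.35862108 -0.59636082  0.61581443  0.          2.87518938]
0 -0.062 0 [-0.3507419   0.39609631 -0.60240175  0.57229827  0.          2.8780944 ]
0.13 0.077 0.06 [-0.05552244  0.21108409 -0.69698863  0.53278827 -0.00411147 -3.11013894]
0.13 0.077 0.02 [-0.05628553  0.28939577 -0.71890293  0.43255922 -0.0040126  -3.11089559]
0.13 0.077 0 [-0.0566535   0.33048423 -0.72657204  0.3838002  -0.00396492 -3.11126047]
0.13 -0.062 0.06 [-0.38498136  0.20239331 -0.70846016  0.53560241  0.03803841  2.84622314]
0.13 -0.062 0.02 [-0.3778251   0.28158443 -0.7305951   0.43400928  0.03714994  2.85332905]
0.13 -0.062 0 [-0.37437403  0.32313803 -0.73835297  0.38457127  0.0367208   2.85675567]
0.26 0.077 0.06 [-0.05223101  0.13596156 -0.83277733  0.33849984 -0.00912486 -3.1077895 ]
0.26 0.077 0.02 [-0.05315777  0.2252154  -0.85779183  0.22422344 -0.00888342 -3.10868428]
0.26 0.077 0 [-0.05360305  0.27217445 -0.86673117  0.16832126 -0.00876741 -3.10911421]
0.26 -0.062 0.06 [-0.41584364  0.12684855 -0.84264068  0.35110831  0.08422116  2.82359016]
0.26 -0.062 0.02 [-0.40715471  0.21708196 -0.86808719  0.2347269   0.08206684  2.83203696]
0.26 -0.062 0 [-0.40297965  0.26458183 -0.87721383  0.17776987  0.0810296   2.83609461]
```

```bash
cat > g.py <<'E'
from h import *
from cell import *
import json,cv2
p=json.load(open('p2.json'))
def Q(y,h): return w(p,PC+np.array([0,y,0])+h*N)
def rep():
    s=get_state();d=R.from_euler('z',-p[2]).apply(s['position']-np.array([p[0],p[1],0]))-PC
    print(round(s['clock'],2),'h=%.4f y=%.4f u=%.4f'%(d@N,d[1],d@T),np.round(s['contact_force'],1),'along N %.1f'%(R.from_euler('z',p[2]).apply(N)@s['contact_force']))
E
python3 - <<'E'
from g import *
rv=rotv(0.0,A)
move_l(Q(.077,.06),.2,rot=rv);move_l(Q(.077,.025),.1);rep()
print(move_l(Q(.077,.000),.03,until_force=9));rep()
move_l(Q(.077,.03),.1);move_l(Q(.02,.13)+[-.06,0,0],.2);rep()
s=get_state();f=grab_frame("wrist");print(s['position'],s['eef_rot'].tolist())
for n in ("lid_lip","rocker_left","spin_key_top","release_key_top"):
    print(n,[(np.round(d['centre'],1).tolist(),round(d['score'],2)) for d in tip_of("wrist",n)[:1]])
cv2.imwrite('pics/w3.png',cv2.resize(f['img'][60:260,160:480,::-1],None,fx=2.4,fy=2.4,interpolation=cv2.INTER_CUBIC))
E
```

```text
18.2 h=0.0254 y=0.0768 u=0.0002 [-0.7  0.8  0.7] along N 0.9
True
18.86 h=0.0053 y=0.0772 u=0.0001 [-5.4  0.1 12.7] along N 13.7
20.12 h=0.1450 y=0.0148 u=-0.0577 [ 0.8 -0.4 -0.1] along N -0.3
[ 0.38263596 -0.00855228  0.18349767] [-3.113479378679757, -9.281107466690095e-05, -0.4122893025629983]
lid_lip [([349.2, 61.3], 0.61)]
rocker_left [([253.8, 126.8], 0.86)]
spin_key_top [([403.4, 136.6], 0.87)]
release_key_top [([335.2, 158.2], 0.6)]
```

View pics/w3.png

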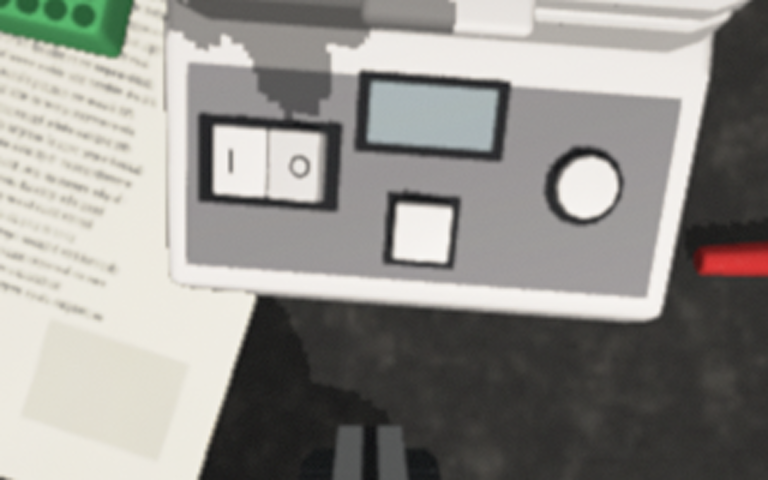

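The rocker's right end is now raised, with a shaded end face at crop (322,165), and its left end is flush, so the power is on. The round key is at crop (587,186). Next I check its position and press it.

```bash
python3 - <<'E'
from g import *
import fit
W3=fit.wristcam([0.38263596,-0.00855228,0.18349767],[-3.113479378679757,-9.281107466690095e-05,-0.4122893025629983])
print('pred',proj(W3,w(p,SPIN)),'seen 404.6 137.5; release pred',proj(W3,w(p,rel(p[4]))),'seen 336 156.6')
rv=rotv(p[2],A)
move_l(Q(-.062,.06),.2,rot=rv);move_l(Q(-.062,.02),.1);rep()
print(move_l(Q(-.062,.0),.02,until_force=12));rep()
sleep(.4);rep()
f=grab_frame("side");cv2.imwrite('pics/s4.png',cv2.resize(f['img'][120:260,230:430,::-1],None,fx=3.5,fy=3.5,interpolation=cv2.INTER_CUBIC))
E
```

```text
pred [405.22948095 138.15586043] seen 404.6 137.5; release pred [336.05840278 154.14533455] seen 336 156.6
21.72 h=0.0204 y=-0.0616 u=-0.0001 [ 0.8 -0.4 -0.1] along N -0.3
True
22.49 h=0.0042 y=-0.0620 u=0.0001 [-5.   1.  14.3] along N 15.2
22.89 h=0.0043 y=-0.0620 u=0.0001 [-4.4  1.1 12.1] along N 12.8
```

View pics/s4.png

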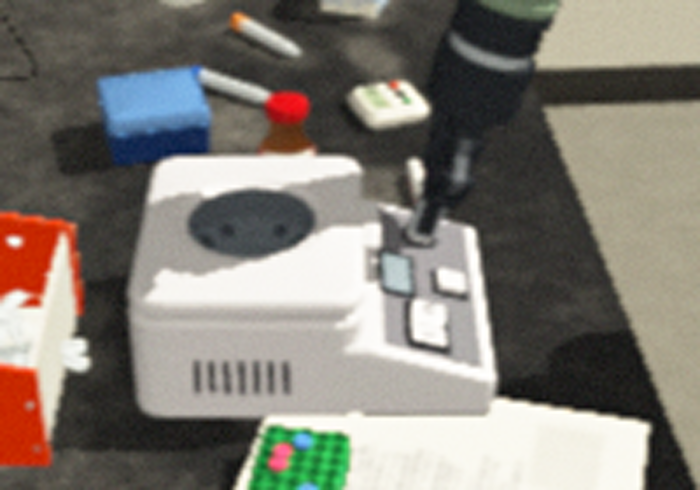

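The side view shows the lid shut, the fingertips at (422,235) on the round key and the square key untouched. The key is fully home at 4.3 mm above the panel with about 13 N holding it.

```bash
python3 -c "
from cell import *
print(sign_off())"
```

```text
the job is handed in; nothing more can be done
None
```

I closed the lid and it stayed latched, switched the power on at the rocker, and handed the job in with the short-spin key held fully down at about 13 N, about 23 s into the 45 s limit.

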